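# Empty tin through the spring flap

### The job

Get rid of the small empty tin standing on the deck of the collection box: push the spring flap open with one finger, and while that finger keeps it open push the tin through with the other finger until it drops into the bin, then draw back and let the flap close by itself. Do not use the tin to shove the flap, do not lift the tin, and leave the other things on the bench where they are.

Things in the scene. Friction and masses are not known exactly. Their poses are not given: they have to be found in the camera images.
- bin: Fixed blue plastic collection box, open on top, 345 mm long (x), 170 mm wide (y). Origin on the table under the middle of the closed flap; +x points into the bin, away from the robot, +z up; turned about z by up to 0.35 rad. Bin: a pit from x = -3 to 175 mm, floor at z = 6 mm. Side walls all along, inner faces at y = +80 and -80, tops at z = 142 mm; end wall at x = 175, top at z = 110.
- deck (a point): Point on the top of the box's loading deck, at bin (-84, 0, 100) mm. The deck is solid and level, 100 mm above the table, from bin x = -165 to x = -3 mm, where it ends in a sheer edge to the pit; open towards the robot, between the side walls.
- flap (a joint): Self-closing flap's angle: 0 shut, at most 1.4 rad. Upright aluminium sheet across the box at bin x = 0, 4 mm thick, 145 mm long, from 104 to 149 mm above the table. It turns about the upright hinge at its left end and opens only to bin +x; growing angle carries the free edge to +x. A spring shuts it with 0.2 N m at 0, rising 0.12 N m per rad, damping 0.06 N m s/rad; nothing latches it.
- flap_hinge (a point): Point on the upright hinge axis of the flap, at mid-height of the flap, 126.5 mm above the table. Fixed to the box at bin (0, +73.5, 126.5) mm.
- flap_edge (a point): Middle of the flap's free edge, 145 mm from the hinge axis; moves with the flap.
- tin_mid (a point): Centre of the small empty tin: an upright round closed tin, 50 mm in diameter and 42 mm high (this point 21 mm above its underside), 35 to 70 g, steel with a paper label. It starts upright on the deck, 70 to 115 mm before the flap (bin x) and at bin y from -32 to 0 mm, so nearer the flap's free edge than its hinge.
- big_tin: Bystander: tin 80 mm in diameter, 95 mm high, standing on the table to the left of the box; origin under its centre.
- tape: Bystander: roll of tape, 90 mm outer diameter, 38 mm high, lying flat on the table to the left of the box; origin under its centre.
- brush: Bystander: flat paint brush lying on the table to the right of the box, handle along its -x; origin under its middle.
- jar: Bystander: jar 60 mm in diameter, 85 mm high, standing on the table to the right of the box; origin under its centre.

How it is judged:
On the way, in this order (a step that is already met when the one before it is completed fails the run):
1. a finger pushes the flap open (past 0.35 rad) while the tin still stands on the deck, before the flap (value of joint flap above 0.35 rad and contact force between the fingers and flap above 0.3 N and x of tin_mid in the frame of bin below 0 m and z of tin_mid in the frame of bin above 0.115 m), for 0.1 s.
2. the tin has gone over the deck's edge below deck height while a finger still holds the flap open (value of joint flap above 0.35 rad and contact force between the fingers and flap above 0.3 N and x of tin_mid in the frame of bin above 0 m and z of tin_mid in the frame of bin below 0.1 m), for 0.02 s.
At the end, for the whole second after the job is handed in: The tin lies at rest in the bin, its centre below 85 mm above the table, and the flap has closed to within 0.06 rad (x of tin_mid in the frame of bin between 0.01 and 0.175 m and y of tin_mid in the frame of bin between -0.08 and 0.08 m and z of tin_mid in the frame of bin below 0.085 m and linear speed of tin below 0.03 m/s and value of joint flap below 0.06 rad); the robot touches nothing.
It fails at once if the tin is pressed against the flap with more than 2 N (used to shove it open) (contact force between tin and flap above 2 N).
It fails at once if the tin is lifted more than 25 mm off the deck (z of tin_mid in the frame of bin above 0.146 m).
It fails at once if one of the other things (large tin, tape roll, brush, jar) is moved more than 20 mm (distance of any of big_tin, tape, brush, jar from where it was at the start of the episode above 0.02 m).
It also fails if it takes over 40 s, if anything falls off the work surface, if the arm or the gripper's body presses on something with over 40 N, if the wrist force passes 120 N, or if a joint passes its speed limit or range.

### The arm

A 6-joint arm with a two-finger parallel gripper is mounted at the origin on the work surface. World frame = base frame: x ahead of the robot, y to its left, z up, the work surface at z = 0. Lengths are in m, angles in rad, forces in N, time in s.
With the tool pointing down it reaches from about 0.35 to 0.85 m from the base axis. Payload 8.1 kg.
Tool frame: the origin (TCP) lies at the very end of the fingers, on their centre line; the grasp point (between the pads) lies 19 mm behind it (robot.pinch_z is the distance from the TCP to the grasp point, in m); y points along the fingers, x is the direction in which the jaws open and shut, and the axes are right-handed (so a half turn about y gives the same grasp; the last joint's range is limited). The gripper opens to 93 mm and grips with 3 to 60 N. Pads are 15 mm wide; open, the fingers measure 128 mm over their backs; the gripper's body (75 mm by 188 mm) begins 65 mm behind the grasp point.
Start: joints at [1.237, 0.13, 1.488, -0, 1.523, -0.085], TCP at [0.148, 0.582, 0.196] pointing down, gripper open.
Joint ranges: [-2.96, 2.96], [-0.89, 2.26], [0.02, 2.5], [-1.34, 4.48], [0, 2.73], [-2.66, 2.66]. Speed limits (rad/s): [2.39, 2.39, 2.79, 3.14, 3.14, 3.14].

### API

Orientations are given as a rotation vector (axis times angle).
In Python, from plant import robot gives the robot as it stands.
- The arm moves only by the shell command python3 -m inch 'ROWS' [FORCE]. ROWS is JSON, a list of rows, each a list of 5 numbers: the closure, from -1 (fully open) to 1 (shut), then the shift along the world's x, y, z in m, then the turn about the world's z in rad. A call has 1 to 8 rows; each row is the pose to reach, as a shift and turn from the pose measured when the call began; what a row does not reach only later rows make up. A row lasts 1/8 s, in which the tool goes at most 62.5 mm and 10.7 degrees, less where a joint would pass 70% of its speed; a pose out of reach is approached as far as the arm can. A call with a gripper value outside its range is refused whole. The fingers move at their own pace and stop on an object; FORCE is the grip in N (left out, the last holds). Time passes only in rows, so rows that repeat a pose let the fingers close. It gives the time, the measured TCP pose, the force and the opening at its end, in the units of the state.
- robot.read_state(): the state, without advancing time (a new reading comes with each control period).
- robot.read_camera(name): name is "side" or "top"; returns a dict with "color" (480x640x3 uint8, red, green, blue), "mtx" (3x3 intrinsics, pixels), "R" (3x3) and "t" (3): a world point X has camera coordinates R X + t. Camera axes: x right, y down, z forward; pixel columns grow to the right and rows downward; lengths in m; the calibration is good to about 2 mm. A picture is of the moment at which its call begins. There is no depth.
- robot.close_job(): hands the job in, once; it reports no verdict.
The state is a dict: "t": time; "q": joint angles; "dq": joint speeds; "joint_torque": joint torques, N m; "tool_pos": TCP position; "orientation": TCP orientation; "force": force on the tool from outside, world axes, zero at the start; "wrist_torque": the same for the moment, N m; "opening": finger opening in m.
Only numpy, scipy, OpenCV 4.12 (cv2) and the standard library are available. Lean on these libraries where they do the work, as an engineer would, in place of code of your own. Each camera call takes 0.05 s, during which the arm holds its last target. There are 200 camera calls.

## Working session

There is one attempt and no reset: what is moved stays moved. The work goes in short steps, Python scripts to look and compute and a shell command to move; the robot and the scene stay as the last step left them, time stands still between calls to the robot, and variables do not carry over. Pictures are saved under pics/ and viewed, about 8 in all and at most 12, crops included, and the job is handed in when it is done.

```bash
mkdir -p pics; ls; python3 - <<'E'
from plant import robot
import cv2
s=robot.read_state();print({k:s[k] for k in('t','tool_pos','orientation','opening')})
for n in('top','side'):
    c=robot.read_camera(n);cv2.imwrite(f'pics/{n}0.png',c['color'][:,:,::-1]);print(n,c['mtx'],c['R'],c['t'])
E
```

```text
pics
{'t': 0.0, 'tool_pos': array([0.14750558, 0.58095021, 0.19488015]), 'orientation': array([-1.31771446, -1.02283296,  1.02544953]), 'opening': 0.09308908728459016}
top [[476.80017292   0.         318.95953359]
 [  0.         476.80017292 241.73173262]
 [  0.           0.           1.        ]] [[-0.01747375 -0.99956782  0.02363975]
 [-0.99076558  0.01413073 -0.13484768]
 [ 0.13445535 -0.02577774 -0.99058431]] [0.03294572 0.59515336 0.79863239]
side [[448.2180937    0.         324.91937148]
 [  0.         448.2180937  241.00270188]
 [  0.           0.           1.        ]] [[ 0.9220006  -0.38717711 -0.00296313]
 [-0.19440373 -0.45629602 -0.86833239]
 [ 0.33484636  0.80117902 -0.49597388]] [-0.5057829   0.22040492  0.49807907]
```

View pics/top0.png

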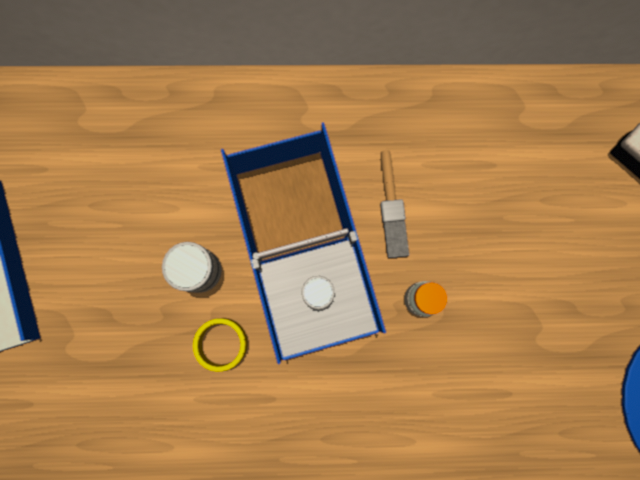

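View pics/side0.png

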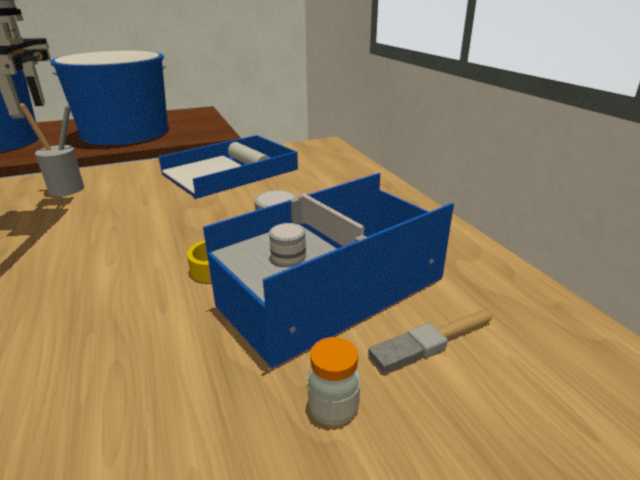

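The top view shows the box with its flap from about (257,262) to (350,236). The hinge is on the left, towards world +y, and the tin's top is at (318,293). The side view agrees. I'll measure now.

```bash
cat > h.py <<'E'
import numpy as np, cv2
from plant import robot
from scipy.spatial.transform import Rotation as Ro
def cast(c,uv,z):
    d=c['R'].T@np.linalg.solve(c['mtx'],[*uv,1]); o=-c['R'].T@c['t']
    return o+d*(z-o[2])/d[2]
def proj(c,X):
    p=c['mtx']@(c['R']@np.asarray(X)+c['t']); return p[:2]/p[2]
E
python3 - <<'E'
from h import *
c=robot.read_camera('top')
# wall-top corners by eye at z=.142 (outer): farL farR nearL nearR
P={k:cast(c,uv,.142)[:2] for k,uv in dict(fL=(223,152),fR=(323,125),nL=(280,362),nR=(384,331)).items()}
print(P)
yaw=[np.arctan2(*(P[a]-P[b])[::-1]) for a,b in(('fL','nL'),('fR','nR'))]; print('yaw',yaw,[np.linalg.norm(P[a]-P[b]) for a,b in(('fL','nL'),('fR','nR'),('fL','fR'),('nL','nR'))])
src=np.array([P[k] for k in('fL','fR','nL','nR')]);m=np.array([[.18,.085],[.18,-.085],[-.165,.085],[-.165,-.085]])
H=(m-m.mean(0)).T@(src-src.mean(0)); y=np.arctan2(H[0,1]-H[1,0],H[0,0]+H[1,1])
R=np.array([[np.cos(y),-np.sin(y)],[np.sin(y),np.cos(y)]]);o=src.mean(0)-R@m.mean(0)
print('bin',o,y,'res',(m@R.T+o-src).round(4).tolist())
# tin top: bright blob near (318,293)
hsv=cv2.cvtColor(c['color'],cv2.COLOR_RGB2HSV);roi=c['color'][270:315,295:342].astype(int)
print('px',c['color'][293,318],c['color'][293,350])
g=cv2.medianBlur(cv2.cvtColor(c['color'],cv2.COLOR_RGB2GRAY),3)
print(cv2.HoughCircles(g[265:325,285:350],cv2.HOUGH_GRADIENT,1,50,param1=80,param2=10,minRadius=12,maxRadius=21))
for uv in((318,293),):
    t=cast(c,uv,.142)[:2];print('tin',t,'in bin',R.T@(t-o))
for uv in((257,260),(349,235)):
    print('flap top ends in bin',R.T@(cast(c,uv,.149)[:2]-o))
s=robot.read_state();print(Ro.from_rotvec(s['orientation']).as_matrix().round(3))
E
```

```text
{'fL': array([0.72654834, 0.17485712]), 'fR': array([0.76966246, 0.01641169]), 'nL': array([0.40192036, 0.08731194]), 'nR': array([ 0.44441392, -0.06964286])}
yaw [np.float64(0.2634121375421697), np.float64(0.25865407969603316)] [np.float64(0.3362253484229559), np.float64(0.3364401876933627), np.float64(0.1642065227617282), np.float64(0.16260538584450415)]
bin [0.57839184 0.05029328] 0.26180646549861675 res [[0.0037, 0.0041], [0.0046, -0.0016], [-0.0049, 0.0024], [-0.0034, -0.0049]]
px [215 218 213] [202 194 179]
[[[33.5 29.5 16. ]]]
tin [0.50311847 0.02898248] in bin [-0.07822414 -0.00110191]
flap top ends in bin [-0.00513551  0.07428339]
flap top ends in bin [-0.00642433 -0.07096142]
[[ 0.246 -0.    -0.969]
 [ 0.969 -0.001  0.246]
 [-0.001 -1.     0.   ]]
```

```bash
python3 -m inch '[[-1,0.03,-0.045,0.005,-0.1],[-1,0.06,-0.09,0.005,-0.2],[-1,0.085,-0.135,0.005,-0.3],[-1,0.115,-0.18,0.005,-0.4],[-1,0.145,-0.225,0.005,-0.5],[-1,0.175,-0.27,0.005,-0.6],[-1,0.205,-0.315,0.005,-0.7],[-1,0.23,-0.36,0.005,-0.8]]'
python3 - <<'E'
from h import *
s=robot.read_state();M=Ro.from_rotvec(s['orientation']).as_matrix();print(s['tool_pos'],np.arctan2(M[1,0],M[0,0]),s['opening'],s['t'])
E
```

```text
t: 1.15
tool_pos: [0.3782, 0.2194, 0.2]
orientation: [-1.533, -0.406, 0.407]
force: [0.8, 0.9, -0.2]
opening: 0.0928
[0.37822314 0.21942692 0.2000177 ] 0.5185872146042017 0.09281035061154859 1.15
```

```bash
python3 -m inch '[[-1,0.03,-0.045,0,0],[-1,0.06,-0.09,0,0],[-1,0.09,-0.137,0,0],[-1,0.12,-0.182,0,0],[-1,0.12,-0.182,0,0],[-1,0.12,-0.182,0,0]]'
python3 - <<'E'
from h import *
s=robot.read_state();M=Ro.from_rotvec(s['orientation']).as_matrix();a=np.arctan2(M[1,0],M[0,0]);p=s['tool_pos'];print(p,a)
u=np.array([np.cos(a),np.sin(a),0])
ims=[]
for n in('top','side'):
    c=robot.read_camera(n);im=c['color'][:,:,::-1].copy()
    for sg in(1,-1): # finger tip points and their vertical projection on z=.142/.1
        for z,col in((p[2],(0,0,255)),(.11,(0,255,255))):
            q=proj(c,[*(p+sg*.055*u)[:2],z]);cv2.circle(im,tuple(int(v) for v in q),2,col,-1)
    ims.append(cv2.resize(im[100:390,190:480],(400,400)) )
cv2.imwrite('pics/h1.png',np.hstack(ims))
E
```

```text
t: 1.9
tool_pos: [0.4978, 0.0375, 0.1996]
orientation: [-1.532, -0.404, 0.407]
force: [0.0, -0.7, -0.1]
opening: 0.093
[0.49780944 0.03753454 0.19959055] 0.517707320747321
```

View pics/h1.png

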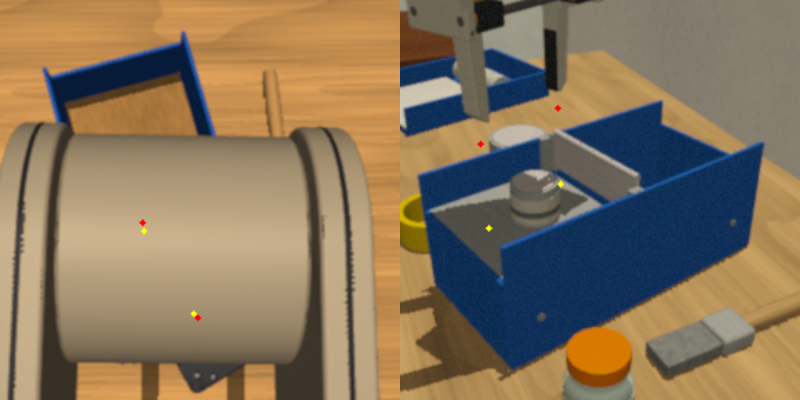

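The red markers sit about 17 px (raw) below the visible fingertips in the side view, at panel positions (478,118) and (555,88). I'll check the side view's calibration against known geometry before descending.

```bash
python3 - <<'E'
from h import *
o=np.array([.5745,.0493]);y=.262;R=np.array([[np.cos(y),-np.sin(y)],[np.sin(y),np.cos(y)]])
W=lambda x,yy,z:[*(o+R@[x,yy]),z]
c=robot.read_camera('side');im=c['color'][:,:,::-1].copy()
im=cv2.resize(im[100:390,190:480],(580,580))
s=robot.read_state();p=s['tool_pos'];u=np.array([np.cos(.5177),np.sin(.5177),0])
for X,col in [(W(-.165,-.085,.142),(0,255,0)),(W(.18,-.085,.142),(0,255,0)),(W(-.165,.085,.142),(0,255,0)),(W(-.165,-.085,0),(0,255,0)),(W(0,-.0715,.149),(255,255,0)),(W(0,.0735,.149),(255,255,0)),(W(-.074,-.001,.142),(255,0,255)),(W(-.074,-.001,.1),(255,0,255)),(p+.055*u,(0,0,255)),(p-.055*u,(0,0,255)),(p+.055*u+[0,0,.02],(0,0,255)),(p-.055*u+[0,0,.02],(0,0,255))]:
    q=(proj(c,X)-[190,100])*2;cv2.circle(im,tuple(int(v) for v in q),3,col,-1)
cv2.imwrite('pics/s2.png',im)
E
```

```text
(no output)
```

View pics/s2.png

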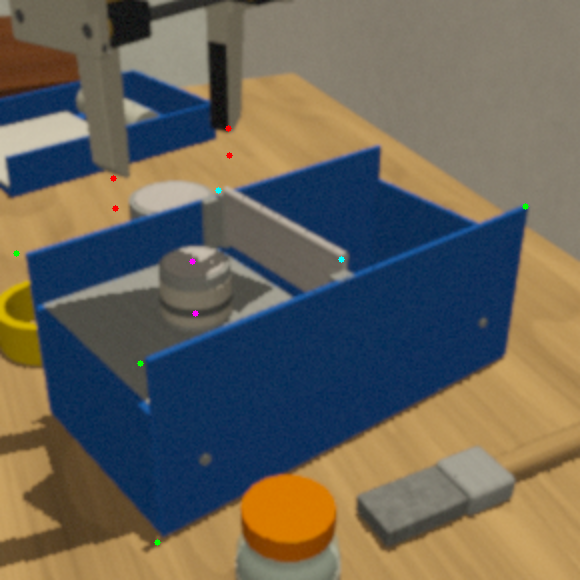

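The box and tin reprojections fit to about 5 mm. The fingertips, at (112,172) and (225,128), match points 20 mm above the TCP, so the open fingers end about 20 mm higher than the stated TCP. I'll descend part way and check again.

```bash
python3 -m inch '[[-1,0.002,0,-0.02,0],[-1,0.002,0,-0.04,0],[-1,0.002,0,-0.06,0],[-1,0.002,0,-0.075,0],[-1,0.002,0,-0.085,0],[-1,0.002,0,-0.085,0]]'
python3 - <<'E'
from h import *
c=robot.read_camera('side');im=c['color'][:,:,::-1].copy()
im=cv2.resize(im[130:350,190:410],(660,660),interpolation=cv2.INTER_CUBIC)[:600]
s=robot.read_state();p=s['tool_pos'];u=np.array([np.cos(.5177),np.sin(.5177),0])
for sg in(1,-1):
  for dz in(0,.02):
    q=(proj(c,p+sg*.055*u+[0,0,dz])-[190,130])*3;cv2.circle(im,tuple(int(v) for v in q),3,(0,0,255),-1)
cv2.imwrite('pics/s3.png',im)
E
```

```text
t: 2.8
tool_pos: [0.4992, 0.0388, 0.1145]
orientation: [-1.532, -0.406, 0.41]
force: [0.8, -0.4, 0.8]
opening: 0.093
```

View pics/s3.png

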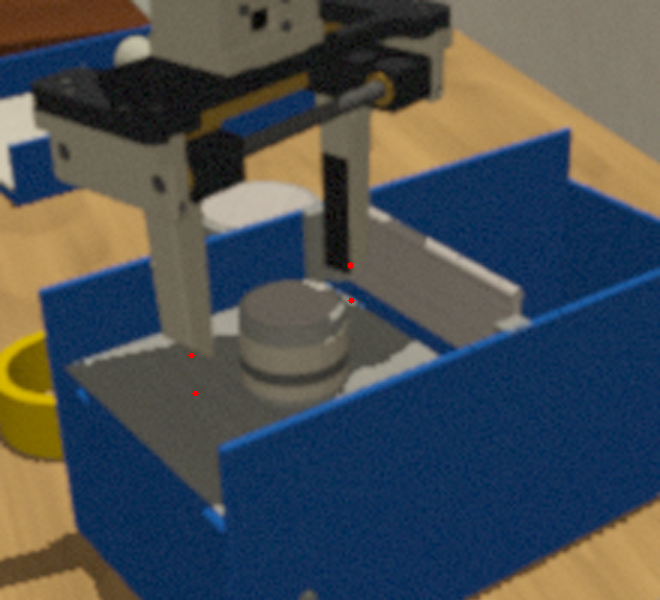

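Tip B is at about (188,350) and tip A at (345,270), again about 22 mm above the TCP markers. The tin stands between them and the flap is still shut. I'll lower in small steps while watching the force.

```bash
python3 -m inch '[[-1,0,0,-0.006,0],[-1,0,0,-0.011,0],[-1,0,0,-0.011,0]]'; python3 -m inch '[[-1,0,0,-0.004,0],[-1,0,0,-0.008,0],[-1,0,0,-0.008,0]]'
```

```text
t: 3.22
tool_pos: [0.4994, 0.0386, 0.1037]
orientation: [-1.532, -0.406, 0.409]
force: [0.3, -0.5, 1.1]
opening: 0.0931
t: 3.6
tool_pos: [0.499, 0.0386, 0.0952]
orientation: [-1.532, -0.406, 0.41]
force: [0.2, 0.2, -0.0]
opening: 0.0928
```

No contact at TCP z = 0.095, below deck height, which confirms the tips are higher. Now the push.

```bash
python3 -m inch '[[-1,0.008,0.003,-0.004,0],[-1,0.016,0.006,-0.004,0],[-1,0.024,0.009,-0.004,0],[-1,0.032,0.012,-0.004,0],[-1,0.04,0.0145,-0.004,0],[-1,0.048,0.0175,-0.004,0],[-1,0.048,0.0175,-0.004,0]]'
python3 - <<'E'
from h import *
c=robot.read_camera('side');im=c['color'][:,:,::-1].copy()
im=cv2.resize(im[130:330,190:450],(780,600),interpolation=cv2.INTER_CUBIC)
cv2.imwrite('pics/s4.png',im)
E
```

```text
t: 4.47
tool_pos: [0.5459, 0.056, 0.09]
orientation: [-1.531, -0.402, 0.414]
force: [-6.3, -3.5, -0.4]
opening: 0.0929
```

View pics/s4.png

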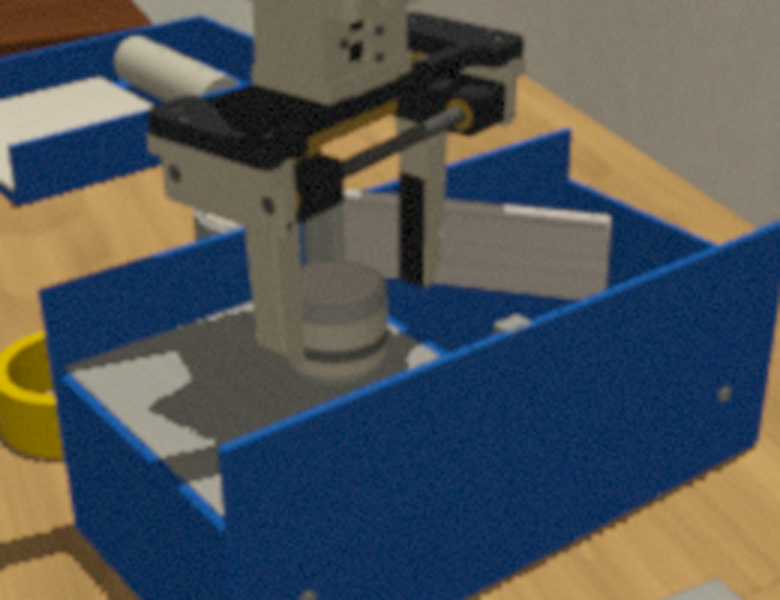

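The flap is well open on finger A. The tin, at about (343,320), is still on the deck, touching finger B and clear of the flap. I'll continue.

```bash
python3 -m inch '[[-1,0.008,0.0025,0,0],[-1,0.016,0.005,0,0],[-1,0.024,0.0075,0,0],[-1,0.032,0.01,0,0],[-1,0.036,0.011,0,0],[-1,0.036,0.011,0,0]]'
python3 - <<'E'
from h import *
c=robot.read_camera('side');im=c['color'][:,:,::-1].copy()
im=cv2.resize(im[130:330,190:450],(780,600),interpolation=cv2.INTER_CUBIC)
cv2.imwrite('pics/s5.png',im)
E
```

```text
t: 5.28
tool_pos: [0.5816, 0.0663, 0.0893]
orientation: [-1.532, -0.4, 0.415]
force: [-2.2, -5.3, -1.2]
opening: 0.0931
```

View pics/s5.png

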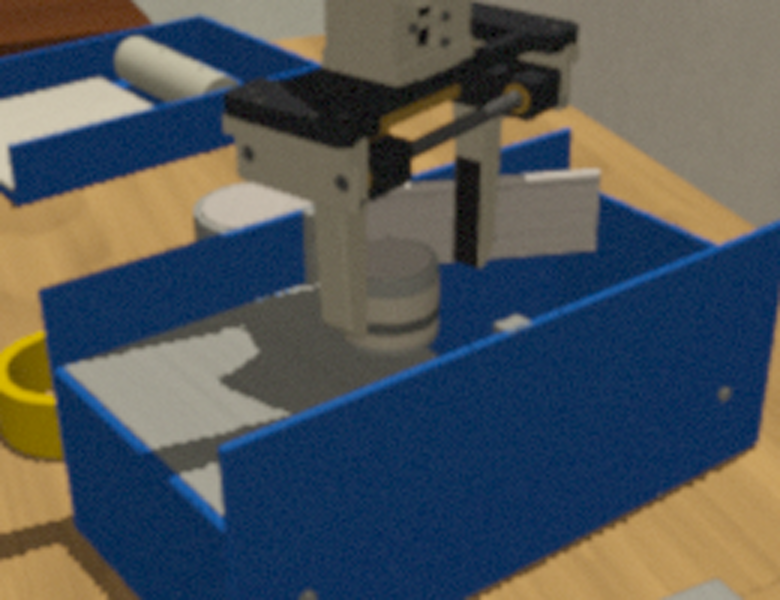

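The flap is at about 1.1 rad or more, and the tin is just short of the edge, upright and clear of the flap. I'll push the last part along world x so the flap stays off its stop.

```bash
python3 -m inch '[[-1,0.005,0,0,0],[-1,0.01,0,0,0],[-1,0.015,0,0,0],[-1,0.02,0,0,0],[-1,0.022,0,0,0],[-1,0.022,0,0,0]]'
python3 - <<'E'
from h import *
c=robot.read_camera('side');im=c['color'][:,:,::-1].copy()
im=cv2.resize(im[130:330,190:450],(780,600),interpolation=cv2.INTER_CUBIC)
cv2.imwrite('pics/s6.png',im)
E
```

```text
t: 6.08
tool_pos: [0.6037, 0.0661, 0.0891]
orientation: [-1.532, -0.4, 0.415]
force: [-1.2, -3.5, -0.8]
opening: 0.0929
```

View pics/s6.png

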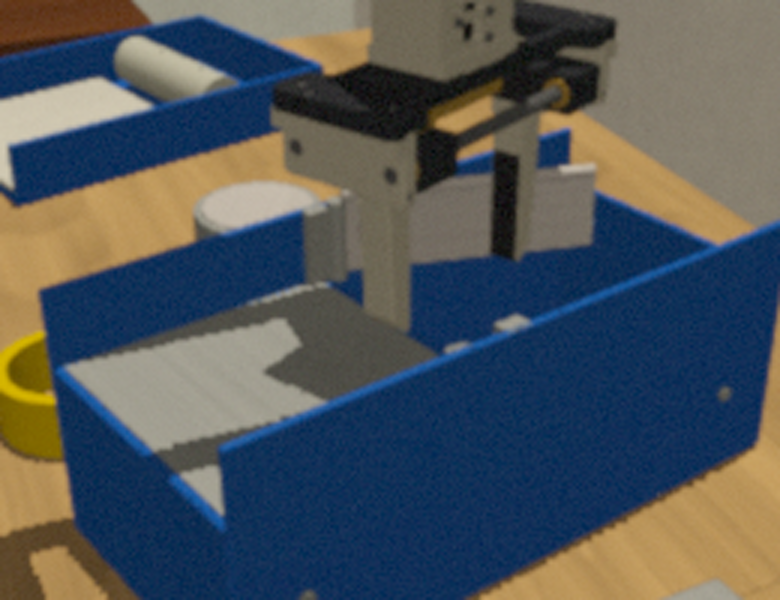

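The tin is gone from the deck and the flap is still held open by finger A. Next I draw back along the same path and rise.

```bash
python3 -m inch '[[-1,-0.012,-0.002,0,0],[-1,-0.026,-0.004,0,0],[-1,-0.04,-0.007,0,0],[-1,-0.055,-0.011,0,0],[-1,-0.07,-0.016,0,0],[-1,-0.085,-0.021,0,0],[-1,-0.1,-0.026,0,0],[-1,-0.112,-0.03,0,0]]' && python3 -m inch '[[-1,-0.003,0,0,0],[-1,-0.003,0,0.02,0],[-1,-0.003,0,0.05,0],[-1,-0.003,0,0.09,0],[-1,-0.003,0,0.12,0],[-1,-0.04,0.05,0.12,0],[-1,-0.08,0.1,0.12,0],[-1,-0.08,0.1,0.12,0]]' && python3 -m inch '[[-1,-0.02,0.045,0,0],[-1,-0.04,0.09,0,0],[-1,-0.06,0.135,0,0],[-1,-0.08,0.18,0,0],[-1,-0.08,0.18,0,0],[-1,-0.08,0.18,0,0]]'
python3 - <<'E'
from h import *
T=robot.read_camera('top')['color'][90:390,140:440,::-1];S=robot.read_camera('side')['color'][130:430,180:480,::-1]
cv2.imwrite('pics/f.png',np.hstack([cv2.resize(T,(400,400)),cv2.resize(S,(400,400))]))
E
```

```text
t: 7.12
tool_pos: [0.4909, 0.0365, 0.0893]
orientation: [-1.532, -0.402, 0.414]
force: [0.4, -0.2, 0.4]
opening: 0.0927
t: 8.12
tool_pos: [0.4093, 0.1395, 0.2098]
orientation: [-1.53, -0.406, 0.417]
force: [-0.1, -0.5, 0.4]
opening: 0.0927
t: 8.88
tool_pos: [0.3298, 0.3192, 0.2097]
orientation: [-1.53, -0.407, 0.418]
force: [0.6, 0.2, -0.3]
opening: 0.0934
```

View pics/f.png

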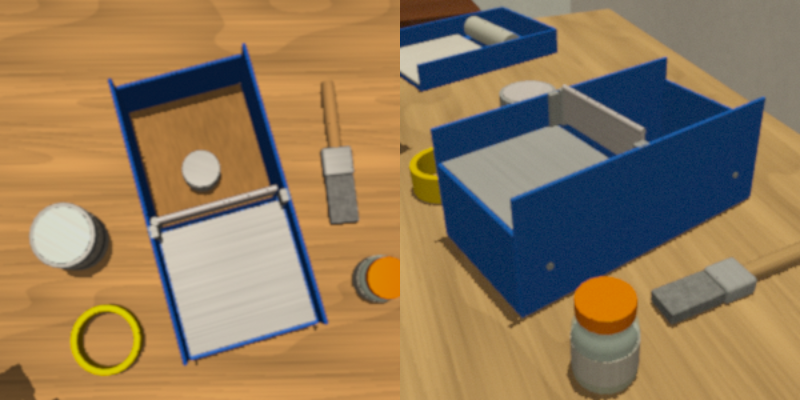

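The tin stands on the bin floor at (201,170), the flap is shut, the other things are where they were, and the arm is clear. I'm handing in.

```bash
python3 -c "
from plant import robot
print(robot.close_job())"
```

```text
the job is handed in; nothing more can be done
None
```

The tin is in the bin and the job is handed in at about 9 s of robot time; no verdict was reported. One finger pushed the flap open and held it while the other slid the tin over the deck's edge. I then drew back so the flap closed on its own.

**Last checks:** The final pictures show the tin standing on the bin floor, the flap shut and the arm clear of everything. Comparing pictures by eye, the big tin, tape, brush and jar had not moved. Tool force readings at the end of each move stayed under about 8 N, and in the pictures between moves the tin was never against the flap. I did not measure the flap angle or the tin-to-flap force directly.

**Disagreements:**
- **Fingertips:** in the side view they sat about 20 mm above the stated TCP. I allowed for this by lowering the TCP to 0.089 m; there was no contact with the deck.
- **Box position:** the box and flap positions from the two cameras differed by about 5 mm, which was within the clearances.

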